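# Snap the push-button cap onto its switch and hold the button down

### The arm

A 6-joint arm with a two-finger parallel gripper is mounted at the origin on the work surface. World frame = base frame: x ahead of the robot, y to its left, z up, the work surface at z = 0. Lengths are in mm, angles in degrees, forces in N, time in s.
With the tool pointing down it reaches from about 300 to 850 mm from the base axis. Payload 4.2 kg.
Tool frame: the origin (TCP) lies on the mounting face of the last link; the fingertips stand 191 mm ahead of it and the grasp point (between the pads) lies 172 mm ahead of it; z points along the fingers, y is the direction in which the jaws open and shut (so a half turn about z gives the same grasp; the last joint's range is limited). The gripper opens to 91 mm and grips with 3 to 60 N. Pads are 32 mm wide; open, the fingers measure 118 mm over their backs; the gripper's body (76 mm by 178 mm) begins 60 mm behind the grasp point.
Start: joints at [-71.047, 18.312, 89.639, -0, 72.044, -1.146], TCP at [197.596, -539.98, 404.776] pointing down, gripper open.
Joint ranges: [-177.97, 177.97], [-48.28, 115.42], [12.27, 149.76], [-77.06, 257.06], [2.81, 150.46], [-146.56, 146.56]. Speed limits (degrees/s): [147.25, 147.25, 180, 180, 180, 180].

### API

Orientations are given as [roll, pitch, yaw] about the fixed x, y, z axes, in that order (R = Rz(yaw) Ry(pitch) Rx(roll)).
In Python, from workcell import env gives the robot as it stands.
- The arm moves only by the shell command python3 -m handwheel 'ROWS' [FORCE]. ROWS is JSON, a list of rows, each an object with "gripper": the opening in per cent of the stroke, from 0 (shut) to 100 (fully open); "travel": the shift along the tool's x, y, z in m, a list of three; "twist": the turn about the tool's z in rad. In form: [{"gripper": gripper, "travel": [x, y, z], "twist": twist}, ...]. A call has 1 to 5 rows; each row shifts and turns the commanded pose from where the row before left it, along the tool's axes as they then stand; what a row does not reach is not made up. A row lasts 1/12 s, in which the tool goes at most 41.7 mm and 7.16 degrees, less where a joint would pass 70% of its speed; a pose out of reach is approached as far as the arm can. A call with a gripper value outside its range is refused whole. The fingers move at their own pace and stop on an object; FORCE is the grip in N (left out, the last holds). Time passes only in rows, so rows that do not move let the fingers close. It gives the time, the measured TCP pose, the force and the opening at its end, in the units of the state.
- env.state(): the state, without advancing time (a new reading comes with each control period).
- env.grab_frame(name): name is "side" or "top" or "wrist"; returns a dict with "frame" (400x640x3 uint8, red, green, blue), "intrinsics" (3x3 intrinsics, pixels), "extrinsics" (4x4, takes a point from camera to world coordinates). Camera axes: x right, y down, z forward; pixel columns grow to the right and rows downward; lengths in mm; the calibration is good to about 2 mm. A picture is of the moment at which its call begins. There is no depth.
- env.job_done(): hands the job in, once; it reports no verdict.
Trained networks look in the newest picture that a camera, given by its name, has taken for a name from the list of things; names that differ only in an ending like _2 or _b are one class to them, and where a whole thing is asked for, a point or a joint stands for the part that bears it (a point fixed in the world has none). Each returns a list of dicts, best first, with "confidence" (0 to 1); they miss things now and then, are a little off and sometimes report something else, mostly with a low value. They report only what shows in the picture. A call takes as long as a camera call. They do not tell look-alikes from the thing itself.
- env.trace(camera, thing): "pixels" (400x640 bool, what is visible of it) and "uv" ([column, row] in pixels, amid what is visible of it).
- env.pinpoint(camera, thing): "uv" ([column, row] in pixels: a listed point, or the origin of a listed thing).
The state is a dict: "time_s": time; "qpos": joint angles; "qvel": joint speeds; "effort": joint torques, N m; "ee_pos": TCP position; "ee_rot": TCP orientation; "force": force on the tool from outside, world axes, zero at the start; "torque": the same for the moment, N m; "gripper_width": finger opening in mm.
Only numpy, scipy, OpenCV 4.12 (cv2) and the standard library are available. Lean on these libraries where they do the work, as an engineer would, in place of code of your own. Each camera call takes 0.05 s, during which the arm holds its last target. There are 200 camera calls.

### The job

Take the round domed button cap out of the clear parts tray, holding it only lightly, and press it straight down onto the prongs of the switch in the nest until it clicks, then go on pressing until the cap sits fully home on its shoulder and the button is pushed right down. Press gently, without ramming it, leave everything else where it is, and finish while still holding the button down, with the cap on.

Things in the scene. Friction and masses are not known exactly. Their poses are not given: they have to be found in the camera images.
- cap: The button cap: black plastic, round, hollow, domed, 40 mm across, straight sides to 16 mm up, 24 mm tall, about 20 g. It stands mouth down in one of the tray's four pockets; it alone there is round and domed, and the tallest. Origin: centre of its underside, the open mouth 24 mm wide; z up through the dome. Thin shell, pads hold it well: grip with 20 to 30 N.
- tray: The clear shallow parts tray on the left of the bench, 172 x 172 mm, fixed. Floor 3 mm thick; low walls up to 6 mm above the bench part it into 2 x 2 pockets, their centres 80 mm apart. Origin: centre of its underside.
- nest: The assembly nest on the right, fixed: aluminium plate with a black housing clamped in it, one end round. Origin: under the centre of the round end, where the switch stands; its x axis runs along the housing to the toggle clamp, whose arm ends 65 mm from the switch axis and 4 mm above the shoulder and whose handle rises, 140 to 165 mm away, to 125 mm above the bench.
- shoulder (a point): Centre of the top of the white shoulder disc (32 mm across) of the switch plunger; z up; 69 mm above the bench at rest, going down with the plunger. A stem with four sprung prongs rises 15 mm from it, widest (28 mm over the prongs) 6 mm up. Home, the cap's underside rests on the shoulder. The bezel round it (62 mm across) is 9 mm lower.
- stem_top (a point): Top of the plunger stem, on its axis, 14.5 mm above the shoulder. Pushed on at any turn, the cap's underside meets the prongs 12 to 11 mm above the shoulder; the push rises to 5 to 8 N near 7 mm, falls to about 2 N, and below 3 mm the prongs click out behind the cap's lip and draw it down. Pulling it off takes about 10 N.
- plunger (a joint): Travel of the switch plunger in m: 0 is up (at rest), 0.005 is fully down on a hard stop. Its spring first gives at about 10 N, after the cap has clicked on, and it is fully down at about 15 N. It comes up again when let go.
- disc: Bystander in the tray: flat black blanking disc with a coin slot, 38 mm across, 8 mm tall. Origin: centre of its underside.
- square_cap: Bystander in the tray: rectangular black key cap, 36 x 30 x 16 mm. Origin: centre of its underside.
- ring_nut: Bystander in the tray: black ring nut, 40 mm outside, 28 mm inside, 9 mm tall. Origin: centre of its underside.
- driver: Bystander: yellow and black electric screwdriver lying at the far right of the nest, 230 mm long, 38 mm thick. Origin: under the front end of its yellow grip.
- finished: Bystander: a finished black housing with its cap on, 125 x 80 mm, 78 mm tall, at the left front. Origin: under the centre of its round end.
- carton: Bystander: small white carton, 75 x 55 x 40 mm, between the tray and the nest. Origin: centre of its underside.
- screw_box: Bystander: closed clear box of screws, 104 x 74 x 33 mm, in the middle, in front of the tester. Origin: centre of its underside.
Things that resemble listed ones, but are neither listed nor needed, are in the scene too. What is shaped like the cap but purple or yellow is not meant.

How it is judged (in metres and radians):
On the way, in this order (a step that is already met when the one before it is completed fails the run):
1. the cap has been lifted clear of the tray in the fingers (height (world z) of cap above 0.03 m and contact force between the fingers and cap above 2 N), for 0.1 s.
2. the cap has clicked home on the shoulder of the switch (z of cap in the frame of shoulder between -0.002 and 0.0015 m and horizontal distance between cap and shoulder below 0.0025 m), for 0.1 s.
At the end, for the whole second after the job is handed in: The cap sits home on the shoulder (underside within 1.5 mm of it, centred within 2.5 mm, tilted less than 0.1 rad), and the fingers still push on it with more than 8 N so that the plunger stays more than 3.5 mm down of its 5 mm (all of step 2 and angle between cap's own z axis and vertical below 0.1 rad and value of joint plunger above 0.0035 m and contact force between the fingers and cap above 8 N); the arm keeps its last pose, push and grip.
It fails at once if the forces of the fingers on the cap add up to more than 80 N (contact force between the fingers and cap above 80 N).
It fails at once if the cap is rammed onto the switch or the nest with more than 50 N (contact force between cap and nest above 50 N).
It fails at once if another part in the tray or another thing on the bench is moved by more than 20 mm (distance of any of disc, square_cap, ring_nut, driver, finished, carton, screw_box from where it was at the start of the episode above 0.02 m).
It also fails if it takes over 48 s, if anything falls off the work surface, if the arm or the gripper's body presses on something with over 40 N, if the wrist force passes 120 N, or if a joint passes its speed limit or range.

## Working session

There is one attempt and no reset: what is moved stays moved. The work goes in short steps, Python scripts to look and compute and a shell command to move; the robot and the scene stay as the last step left them, time stands still between calls to the robot, and variables do not carry over. Pictures are saved under pics/ and viewed, about 8 in all and at most 12, crops included, and the job is handed in when it is done.

```bash
mkdir -p pics; cat > h.py <<'E'
import numpy as np, cv2
from workcell import env
from scipy.spatial.transform import Rotation as R
def ray(f,uv):
    K=np.array(f["intrinsics"]);T=np.array(f["extrinsics"])
    d=T[:3,:3]@np.linalg.solve(K,[uv[0],uv[1],1.]);return T[:3,3],d/np.linalg.norm(d)
def at_z(f,uv,z):
    o,d=ray(f,uv);return o+d*(z-o[2])/d[2]
def proj(f,p):
    T=np.array(f["extrinsics"]);c=T[:3,:3].T@(np.array(p)-T[:3,3]);q=np.array(f["intrinsics"])@c;return q[:2]/q[2]
def tri(rs):
    A=np.zeros((3,3));b=np.zeros(3)
    for o,d in rs:
        P=np.eye(3)-np.outer(d,d);A+=P;b+=P@o
    p=np.linalg.solve(A,b);return p,[np.linalg.norm((np.eye(3)-np.outer(d,d))@(p-o)) for o,d in rs]
def save(f,n,box=None,s=1):
    im=f["frame"][:,:,::-1]
    if box: im=im[box[1]:box[3],box[0]:box[2]]
    cv2.imwrite("pics/"+n,cv2.resize(im,None,fx=s,fy=s,interpolation=cv2.INTER_CUBIC))
E
python3 - <<'E'
from h import *
np.set_printoptions(precision=1,suppress=True)
s=env.state();print(s)
for c in("top","side"):
    f=env.grab_frame(c);save(f,c+"0.png",s=1.25);print(c,np.array(f["extrinsics"]))
    for t in("cap","tray","nest","shoulder","stem_top","disc","square_cap","ring_nut"):
        print(c,t,[(np.round(r["uv"],1).tolist(),round(r["confidence"],2)) for r in env.pinpoint(c,t)[:4]])
E
```

```text
{'time_s': 0.0, 'qpos': array([-71. ,  18.4,  89.7,   0. ,  72. ,  -1.1]), 'qvel': array([-0.1,  0.1,  0.1,  0. ,  0. , -0.1]), 'effort': array([  0. , -41.2, -23.2,   0.1,   0. ,  -0. ]), 'ee_pos': array([ 197.6, -539.8,  403.9]), 'ee_rot': array([-179.9,   -0. ,   20.1]), 'force': array([-0.5, -0. ,  0.6]), 'torque': array([-0., -0., -0.]), 'gripper_width': 91.36736033481836}
top [[  -0.    -1.     0.1  423.2]
 [  -1.     0.     0.     6. ]
 [  -0.    -0.1   -1.  1415.3]
 [   0.     0.     0.     1. ]]
top cap [([264.2, 161.0], 0.68), ([301.5, 211.4], 0.6), ([264.2, 204.3], 0.5), ([392.9, 232.5], 0.24)]
top tray [([244.8, 208.5], 0.59)]
top nest [([392.9, 228.2], 0.68), ([392.0, 236.3], 0.65)]
top shoulder [([395.1, 231.2], 0.62), ([264.7, 207.6], 0.26)]
top stem_top [([398.2, 230.2], 0.52)]
top disc [([321.7, 242.6], 0.64), ([240.6, 194.2], 0.47)]
top square_cap [([256.3, 230.0], 0.61), ([245.8, 208.1], 0.51)]
top ring_nut [([229.0, 224.0], 0.52)]
side [[  -1.    -0.2    0.2  284.4]
 [  -0.3    0.7   -0.7  972.8]
 [   0.    -0.7   -0.7 1092.3]
 [   0.     0.     0.     1. ]]
side cap [([310.8, 252.7], 0.67), ([268.6, 243.5], 0.66), ([331.6, 230.2], 0.65)]
side tray [([314.6, 272.4], 0.97)]
side nest [([365.1, 179.7], 0.91), ([370.5, 137.9], 0.3)]
side shoulder [([366.1, 165.1], 0.6)]
side stem_top [([367.3, 161.9], 0.49)]
side disc [([264.9, 210.1], 0.7), ([295.0, 268.8], 0.55)]
side square_cap [([334.1, 266.5], 0.72)]
side ring_nut [([318.2, 285.8], 0.55)]
```

View pics/top0.png

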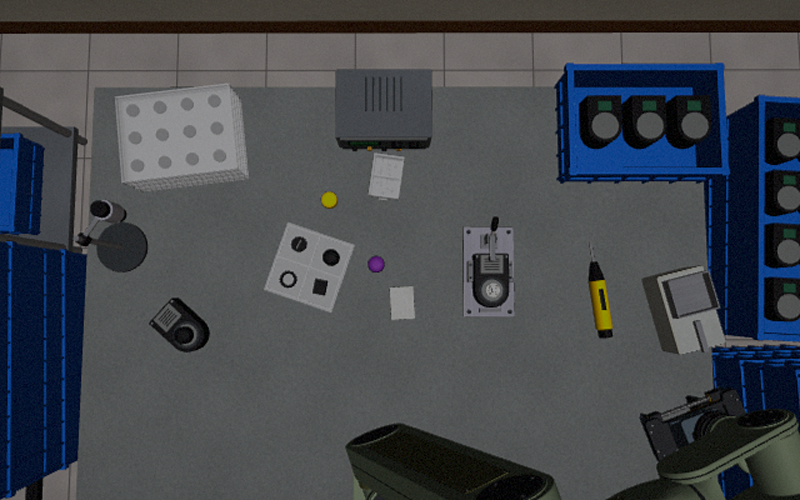

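View pics/side0.png

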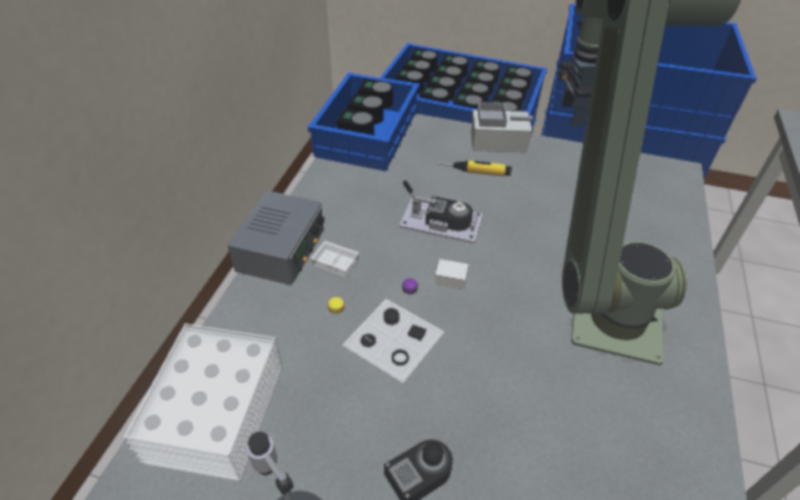

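The top view (1.25x) shows the tray at about (310,267). These could be taken for the cap:
- **Black domed part:** (331,257), in the tray's far-right pocket.
- **Slotted disc:** (299,244).
- **Ring nut:** (288,279).
- **Square cap:** (320,287).
- **Yellow cap:** (329,200).
- **Purple cap:** (376,264).
- **Finished unit's cap:** (183,335).

I choose the plain black round one at (331,257), which is (391,316) in the side view. The switch is at (493,289) in the top view and (458,206) in the side view.

```bash
python3 - <<'E'
from h import *
np.set_printoptions(precision=1,suppress=True)
ft=env.grab_frame("top");fs=env.grab_frame("side")
print("t",env.state()["time_s"])
print("cap",tri([ray(ft,(264.2,204.3)),ray(fs,(310.8,252.7))]), at_z(ft,(264.2,204.3),3),at_z(fs,(310.8,252.7),3))
print("sh",tri([ray(ft,(395.1,231.2)),ray(fs,(366.1,165.1))]), at_z(ft,(395.1,231.2),69),at_z(fs,(366.1,165.1),69))
print("st",tri([ray(ft,(398.2,230.2)),ray(fs,(367.3,161.9))]), at_z(fs,(367.3,161.9),83.5))
for n,uv,z in(("tray",(248,213.5),3),("disc",(239,195),9),("nut",(230,223),9),("sq",(256,230),15)): print(n,at_z(ft,uv,z))
b=(190,140,440,290);save(ft,"top1.png",b,3.2)
E
```

```text
t 1.0
cap (array([527.8, 157.7,  13.1]), [np.float64(0.7937902528245179), np.float64(0.7937902528244069)]) [527.7 158.7   3. ] [530.8 150.2   3. ]
sh (array([ 446.2, -222.7,   67.2]), [np.float64(0.8604183578847082), np.float64(0.8604183578848147)]) [ 445.3 -222.5   69. ] [ 446.7 -220.4   69. ]
st (array([ 446.7, -230.4,   75.5]), [np.float64(1.345332649236692), np.float64(1.3453326492366362)]) [ 444.1 -221.1   83.5]
tray [500.1 207.1   3. ]
disc [555.4 233.9   9. ]
nut [471.5 259.7   9. ]
sq [450.4 181.1  15. ]
```

```bash
python3 -m handwheel '[{"gripper":66,"travel":[0,0,-0.04],"twist":0},{"gripper":66,"travel":[0,0,-0.04],"twist":0}]' 25; python3 -c "
from h import *
s=env.state();f=env.grab_frame('wrist');T=np.array(f['extrinsics']);Rt=R.from_euler('xyz',s['ee_rot'],degrees=True).as_matrix()
print(s['ee_pos'],s['ee_rot'],Rt.T@(T[:3,3]-s['ee_pos']),Rt.T@T[:3,:3],f['intrinsics'])"
```

```text
time_s: 1.17
ee_pos: [197.5, -539.7, 483.1]
ee_rot: [-179.6, -0.0, 20.1]
force: [0.3, -1.4, 1.4]
gripper_width: 80.6
[ 197.48949521 -539.66939508  483.11135738] [-1.79595465e+02 -8.67020121e-03  2.01008603e+01] [ 8.39594791e+01 -1.18024463e-02  1.99513901e+01] [[ 2.68712672e-04 -9.55727723e-01 -2.94252354e-01]
 [ 9.99999926e-01  3.38271101e-04 -1.85495261e-04]
 [ 2.76820031e-04 -2.94252282e-01  9.55727743e-01]] [[347.446622     0.         315.12079363]
 [  0.         347.446622   205.43933186]
 [  0.           0.           1.        ]]
```

View pics/top1.png

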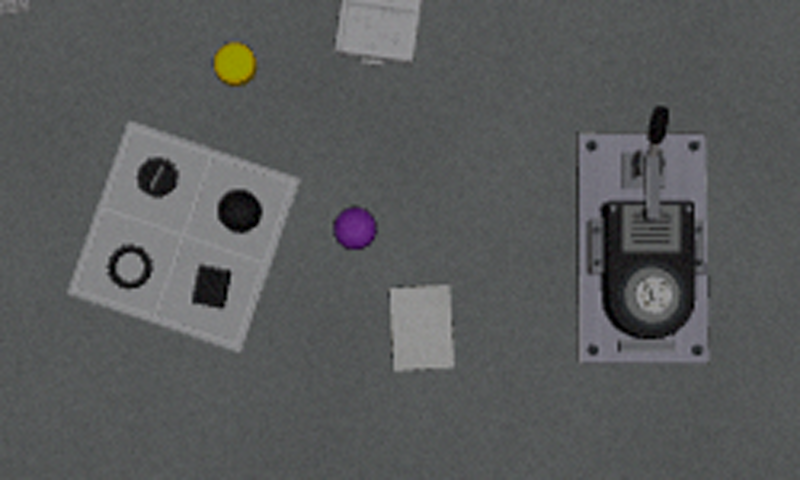

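The crop confirms the plain black dome at (239,211). It is the only plain round part in the tray. The disc at (157,177) has a slot, the nut at (130,267) is hollow, and the part at (211,286) is square. First I fly over the switch with the wrist camera, on the way to the tray.

```bash
python3 -m handwheel '[{"gripper":66,"travel":[0.0285,-0.0177,0.0094],"twist":0},{"gripper":66,"travel":[0.0285,-0.0177,0.0094],"twist":0},{"gripper":66,"travel":[0.0285,-0.0177,0.0094],"twist":0},{"gripper":66,"travel":[0.0285,-0.0177,0.0094],"twist":0},{"gripper":66,"travel":[0.0285,-0.0177,0.0094],"twist":0}]' 25
python3 -m handwheel '[{"gripper":66,"travel":[0.0285,-0.0177,0.0094],"twist":0},{"gripper":66,"travel":[0.0285,-0.0177,0.0094],"twist":0},{"gripper":66,"travel":[0.0285,-0.0177,0.0094],"twist":0},{"gripper":66,"travel":[0.0285,-0.0177,0.0094],"twist":0},{"gripper":66,"travel":[0.0285,-0.0177,0.0094],"twist":0}]'
python3 -m handwheel '[{"gripper":66,"travel":[0.0285,-0.0177,0.0094],"twist":0},{"gripper":66,"travel":[0.0285,-0.0177,0.0094],"twist":0},{"gripper":66,"travel":[0,0,0],"twist":0},{"gripper":66,"travel":[0,0,0],"twist":0}]'
python3 - <<'E'
from h import *
np.set_printoptions(precision=1,suppress=True)
s=env.state();print(s["ee_pos"],s["ee_rot"],s["time_s"])
f=env.grab_frame("wrist");save(f,"w1.png",s=1.25)
for t,z in(("shoulder",69),("stem_top",83.5),("nest",0)):
    for r in env.pinpoint("wrist",t): print(t,np.array(r["uv"]),r["confidence"],at_z(f,r["uv"],z))
E
```

```text
time_s: 1.63
ee_pos: [301.6, -406.6, 437.5]
ee_rot: [179.9, -0.0, 20.1]
force: [1.3, -0.7, -0.1]
gripper_width: 60.6
time_s: 2.05
ee_pos: [405.1, -274.4, 390.6]
ee_rot: [179.9, -0.0, 20.1]
force: [0.6, -0.8, -0.3]
gripper_width: 60.1
time_s: 2.38
ee_pos: [446.4, -221.8, 371.5]
ee_rot: [-180.0, 0.0, 20.3]
force: [0.9, -0.2, 0.2]
gripper_width: 60.2
[ 446.4 -221.8  371.5] [-180.     0.    20.3] 2.3833
shoulder [314.2 202.8] 0.73 [ 445.2 -221.2   69. ]
stem_top [314.4 206.3] 0.97 [ 446.6 -220.9   83.5]
nest [314.3 183.1] 0.78 [ 445.8 -220.9    0. ]
```

View pics/w1.png

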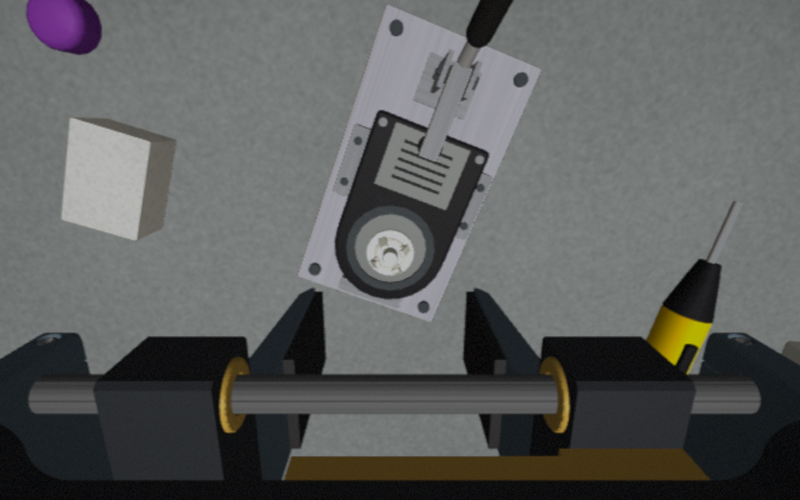

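The switch sits at about (390,252) in this view, which puts it at (446,-221). All three cameras agree within about 1 mm. On to the cap, using the same viewing geometry.

```bash
python3 -m handwheel '[{"gripper":66,"travel":[0.0173,-0.0272,0.002],"twist":0},{"gripper":66,"travel":[0.0173,-0.0272,0.002],"twist":0},{"gripper":66,"travel":[0.0173,-0.0272,0.002],"twist":0},{"gripper":66,"travel":[0.0173,-0.0272,0.002],"twist":0},{"gripper":66,"travel":[0.0173,-0.0272,0.002],"twist":0}]' 25
python3 -m handwheel '[{"gripper":66,"travel":[0.0173,-0.0272,0.007],"twist":0},{"gripper":66,"travel":[0.0173,-0.0272,0.007],"twist":0},{"gripper":66,"travel":[0.0173,-0.0272,0.007],"twist":0},{"gripper":66,"travel":[0.0173,-0.0272,0.007],"twist":0},{"gripper":66,"travel":[0.0173,-0.0272,0.007],"twist":0}]'
python3 -m handwheel '[{"gripper":66,"travel":[0.0173,-0.0272,0.008],"twist":0},{"gripper":66,"travel":[0.0173,-0.0272,0.007],"twist":0},{"gripper":66,"travel":[0,0,0],"twist":0},{"gripper":66,"travel":[0,0,0],"twist":0}]'
python3 - <<'E'
from h import *
np.set_printoptions(precision=1,suppress=True)
s=env.state();print(s["ee_pos"],s["ee_rot"],s["time_s"])
f=env.grab_frame("wrist");save(f,"w2.png",s=1.25)
for r in env.pinpoint("wrist","cap"): print("pin",np.array(r["uv"]),r["confidence"],at_z(f,r["uv"],3))
for r in env.trace("wrist","cap"):
    m=r["pixels"]; (c,rad)=cv2.minEnclosingCircle(np.argwhere(m)[:,::-1].astype(np.float32))
    print("trace",np.array(r["uv"]),np.array(c),rad,r["confidence"],at_z(f,r["uv"],16))
    c0,_=cv2.findContours(m.astype(np.uint8),0,1);print(cv2.boundingRect(max(c0,key=len)))
E
```

```text
time_s: 3.0
ee_pos: [480.1, -65.4, 362.4]
ee_rot: [180.0, -0.1, 19.9]
force: [0.4, -0.4, 0.2]
gripper_width: 60.3
time_s: 3.42
ee_pos: [515.1, 92.1, 327.2]
ee_rot: [180.0, -0.1, 20.0]
force: [0.7, -0.4, 0.3]
gripper_width: 60.2
time_s: 3.75
ee_pos: [528.9, 155.0, 311.7]
ee_rot: [180.0, 0.0, 20.2]
force: [-0.2, 0.2, -0.1]
gripper_width: 59.8
[528.9 155.  311.7] [180.    0.   20.2] 3.75
pin [311.8 202.5] 0.94 [525.7 156.8   3. ]
pin [417.2 256.5] 0.8 [510.6  49.1   3. ]
pin [367.9  34.7] 0.72 [664.6 162.3   3. ]
trace [424.2 256.1] [419.  260.9] 24.771408081054688 0.84 [517.4  49.6  16. ]
(401, 238, 43, 45)
trace [369.   32.3] [368.5  33. ] 32.14430618286133 0.84 [663.7 163.1  16. ]
(341, 2, 57, 63)
trace [309.9 204.2] [310.6 206.4] 25.530467987060547 0.76 [527.5 159.   16. ]
(287, 181, 49, 51)
```

View pics/w2.png

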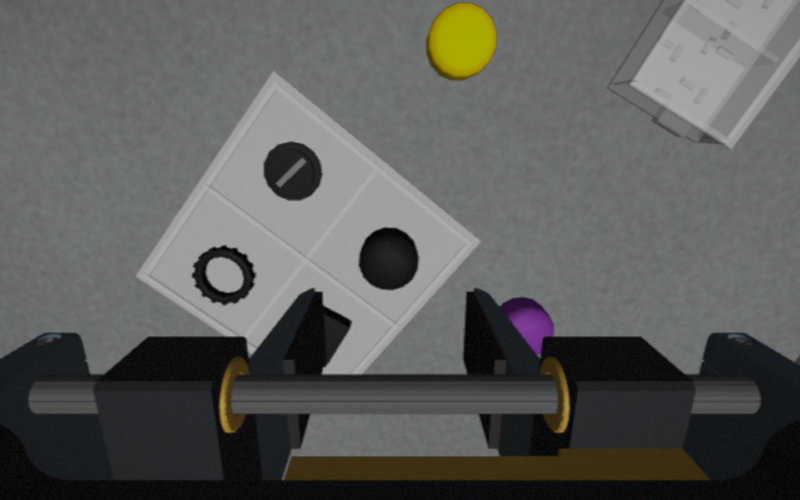

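The cap is the plain black dome at (389,258), midway between the fingers in column, and its surroundings are clear. I'll refine it by fitting the silhouette.

```bash
python3 - <<'E'
from h import *
from scipy.optimize import minimize
np.set_printoptions(precision=2,suppress=True)
f=env.grab_frame("wrist");s=env.state()
g=cv2.GaussianBlur(cv2.cvtColor(f["frame"],cv2.COLOR_RGB2GRAY),(3,3),0)
m=(g<85).astype(np.uint8)
n,l,st,c=cv2.connectedComponentsWithStats(m);k=l[205,311];print(st[k],c[k])
m=(l==k).astype(np.uint8)
a=np.linspace(0,2*np.pi,90);C=[(20*np.cos(t),20*np.sin(t),z) for t in a for z in(3,11,19)]+[(14*np.cos(t),14*np.sin(t),25) for t in a]
def sil(p):
    h=cv2.convexHull(np.array([proj(f,(p[0]+x,p[1]+y,z)) for x,y,z in C],np.float32)*8)
    b=np.zeros((1200//1,8*80),np.uint8)
    return h/8
def cost(p):
    h=sil(p);b=np.zeros((400*8,640*8),np.uint8)[:60*8+480,:60*8+480]
    cv2.fillPoly(b,[np.round((h-[250,145])*8).astype(np.int32)],1)
    M=cv2.resize(m[145:265,250:370],None,fx=8,fy=8,interpolation=0)
    return (b!=M).sum()/64.
r=minimize(cost,(527.5,157),method="Nelder-Mead",options=dict(initial_simplex=[(527.5,157),(530,157),(527.5,160)],xatol=.05,fatol=.2))
p=r.x;Rt=R.from_euler('xyz',s['ee_rot'],degrees=True).as_matrix()
print(p,r.fun,s["ee_pos"],"tool",Rt.T@(np.array([*p,3+23])-s["ee_pos"])-[0,0,172])
E
```

```text
[ 286  181   47   50 1856] [308.89 205.76]
[524.16 156.83] 92.40625 [528.57 153.34 312.44] tool [ -3.11  -4.91 114.44]
```

```bash
python3 -m handwheel '[{"gripper":66,"travel":[-0.002,-0.004,0.025],"twist":0},{"gripper":66,"travel":[0,0,0.025],"twist":0},{"gripper":66,"travel":[0,0,0.025],"twist":0},{"gripper":66,"travel":[0,0,0.015],"twist":0},{"gripper":66,"travel":[0,0,0],"twist":0}]' 25
python3 - <<'E'
from h import *
s=env.state();print(s["ee_pos"],s["ee_rot"],s["gripper_width"],s["force"])
f=env.grab_frame("wrist");save(f,"w3.png",(160,120,480,360),2.5)
for r in env.pinpoint("wrist","cap"): print("pin",np.array(r["uv"]),r["confidence"],at_z(f,r["uv"],3))
E
```

```text
time_s: 4.37
ee_pos: [524.1, 156.3, 219.3]
ee_rot: [-180.0, 0.4, 20.0]
force: [0.1, 0.3, -0.9]
gripper_width: 60.1
[524.11794569 156.31676583 219.34407174] [-179.98428619    0.36831984   19.99280909] 60.11716890965466 [ 0.14613517  0.28399605 -0.85681775]
pin [311.9 238. ] 0.83 [524.71811236 158.70991538   3.        ]
```

View pics/w3.png

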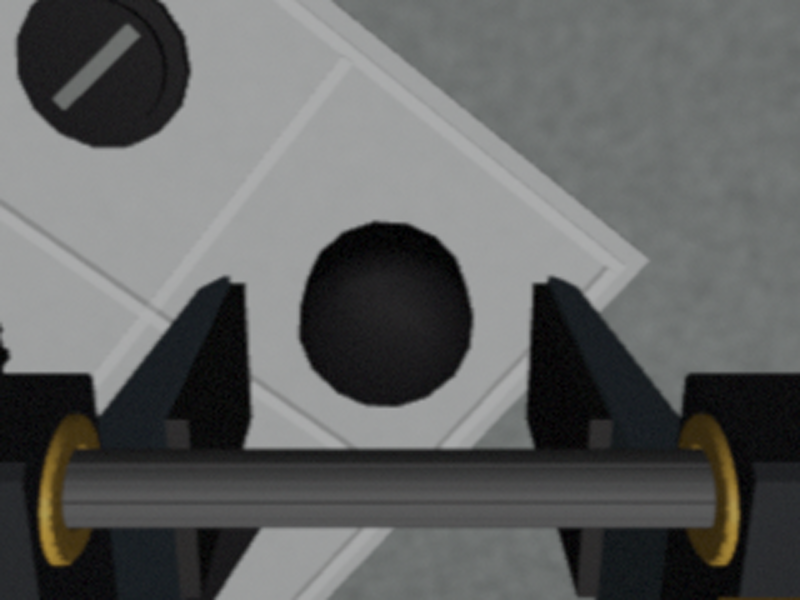

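The cap sits centred between the pads at (386,313), and the fingers are clear of the other parts and the walls. I'll descend and close at 25 N.

```bash
python3 -m handwheel '[{"gripper":66,"travel":[0.001,-0.001,0.01],"twist":0},{"gripper":66,"travel":[0,0,0.010],"twist":0},{"gripper":66,"travel":[0,0,0],"twist":0},{"gripper":66,"travel":[0,0,0],"twist":0}]' 25
python3 -m handwheel '[{"gripper":40,"travel":[0,0,0],"twist":0},{"gripper":40,"travel":[0,0,0],"twist":0},{"gripper":40,"travel":[0,0,0],"twist":0},{"gripper":30,"travel":[0,0,0],"twist":0},{"gripper":30,"travel":[0,0,0],"twist":0}]' 25
python3 -m handwheel '[{"gripper":30,"travel":[0,0,0],"twist":0},{"gripper":30,"travel":[0,0,0],"twist":0},{"gripper":30,"travel":[0,0,0],"twist":0}]' 25
python3 -c "
from h import *
s=env.state();print(s['ee_pos'],s['ee_rot'])"
```

```text
time_s: 4.8
ee_pos: [525.7, 159.2, 201.6]
ee_rot: [180.0, 0.1, 20.1]
force: [-0.4, -0.2, -0.7]
gripper_width: 60.6
time_s: 5.22
ee_pos: [526.0, 159.3, 202.3]
ee_rot: [180.0, -0.0, 20.1]
force: [-0.0, 0.7, 1.0]
gripper_width: 39.3
time_s: 5.47
ee_pos: [526.1, 159.3, 202.2]
ee_rot: [180.0, -0.0, 20.1]
force: [-0.2, -0.4, 3.3]
gripper_width: 39.5
[526.05389974 159.25527956 202.24758862] [ 1.79993238e+02 -3.87816617e-02  2.00993712e+01]
```

The grip is a little high, with about 8 mm of pad on the cap. I'll regrip 3 mm lower.

```bash
python3 -m handwheel '[{"gripper":52,"travel":[0,0,0],"twist":0},{"gripper":52,"travel":[0,0,0],"twist":0},{"gripper":52,"travel":[0,0,0.003],"twist":0},{"gripper":52,"travel":[0,0,0],"twist":0},{"gripper":30,"travel":[0,0,0],"twist":0}]' 25
python3 -m handwheel '[{"gripper":30,"travel":[0,0,0],"twist":0},{"gripper":30,"travel":[0,0,0],"twist":0},{"gripper":30,"travel":[0,0,0],"twist":0},{"gripper":30,"travel":[0,0,0],"twist":0}]' 25
python3 -m handwheel '[{"gripper":30,"travel":[0,0,-0.005],"twist":0},{"gripper":30,"travel":[0,0,-0.025],"twist":0},{"gripper":30,"travel":[0,0,-0.025],"twist":0},{"gripper":30,"travel":[0,0,-0.025],"twist":0},{"gripper":30,"travel":[0,0,0],"twist":0}]' 25
python3 - <<'E'
from h import *
s=env.state();print(s["ee_pos"],s["ee_rot"],s["gripper_width"],s["force"])
f=env.grab_frame("wrist");save(f,"w4.png",(160,120,480,360),2.5)
Rt=R.from_euler('xyz',s['ee_rot'],degrees=True).as_matrix()
for r in env.pinpoint("wrist","cap"):
    print("pin",np.array(r["uv"]),r["confidence"],Rt.T@(at_z(f,r["uv"],s["ee_pos"][2]-196)-s["ee_pos"]))
E
```

```text
time_s: 5.88
ee_pos: [525.7, 159.1, 198.4]
ee_rot: [-180.0, 0.1, 20.1]
force: [0.3, 0.6, -0.1]
gripper_width: 43.1
time_s: 6.22
ee_pos: [525.9, 159.2, 198.9]
ee_rot: [180.0, -0.0, 20.1]
force: [-0.0, -0.2, 0.2]
gripper_width: 39.5
time_s: 6.63
ee_pos: [527.4, 159.7, 284.1]
ee_rot: [179.9, -0.6, 20.1]
force: [0.5, 0.2, -0.1]
gripper_width: 39.6
[527.40025729 159.6641592  284.11141892] [179.94965721  -0.58440508  20.10051525] 39.63397666034904 [ 0.48472149  0.20746138 -0.08362183]
pin [376.3  36.6] 0.77 [111.41290613  28.34829875 197.17160819]
pin [427.2 276.6] 0.75 [-12.30453999  63.37207963 195.94044518]
pin [316.7 259.6] 0.63 [ -1.79064311   0.86284163 195.99276491]
```

View pics/w4.png

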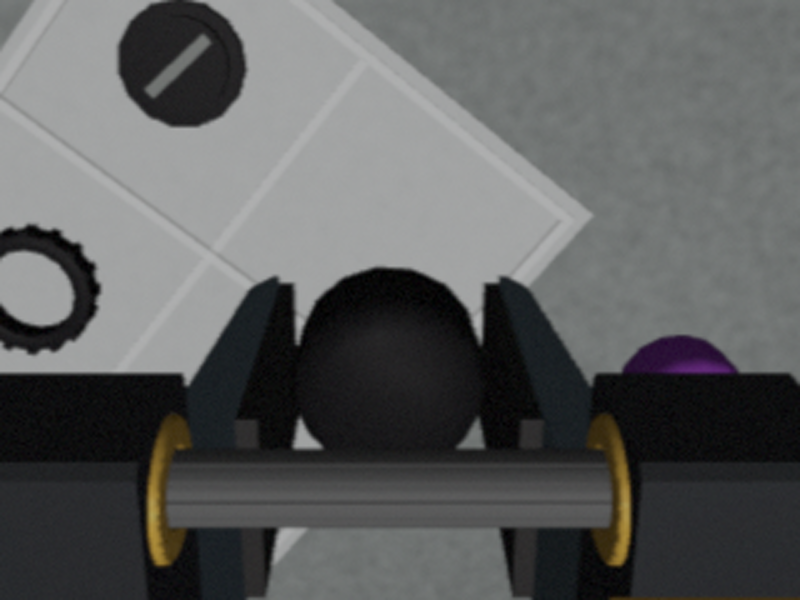

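The cap is held squarely: dome at (389,365), front rim at row 267. From the geometry it sits about 2 mm towards tool -x and is centred in y. The fingertip edge prediction matches to within 0.1 px. Now I carry it to a hover above the switch where the camera still sees past the cap.

```bash
python3 -m handwheel '[{"gripper":30,"travel":[-0.0146,0.0235,-0.0066],"twist":0},{"gripper":30,"travel":[-0.0146,0.0235,-0.0066],"twist":0},{"gripper":30,"travel":[-0.0146,0.0235,-0.0066],"twist":0},{"gripper":30,"travel":[-0.0146,0.0235,-0.0066],"twist":0},{"gripper":30,"travel":[-0.0146,0.0235,-0.0066],"twist":0}]' 25
python3 -m handwheel '[{"gripper":30,"travel":[-0.0146,0.0235,-0.0066],"twist":0},{"gripper":30,"travel":[-0.0146,0.0235,-0.0066],"twist":0},{"gripper":30,"travel":[-0.0146,0.0235,-0.0066],"twist":0},{"gripper":30,"travel":[-0.0146,0.0235,-0.0066],"twist":0},{"gripper":30,"travel":[-0.0146,0.0235,-0.0066],"twist":0}]'
python3 -m handwheel '[{"gripper":30,"travel":[-0.0146,0.0235,-0.0066],"twist":0},{"gripper":30,"travel":[-0.0146,0.0235,-0.0066],"twist":0},{"gripper":30,"travel":[-0.0146,0.0235,-0.0066],"twist":0},{"gripper":30,"travel":[-0.0146,0.0235,-0.0066],"twist":0},{"gripper":30,"travel":[0,0,0],"twist":0}]'
python3 -m handwheel '[{"gripper":30,"travel":[0,0,0],"twist":0},{"gripper":30,"travel":[0,0,0],"twist":0},{"gripper":30,"travel":[0,0,0],"twist":0}]'
cat > m.py <<'E'
from h import *
import sys
np.set_printoptions(precision=2,suppress=True)
P=[];Q=[]
for i in range(6):
    s=env.state();f=env.grab_frame("wrist");Rt=R.from_euler('xyz',s['ee_rot'],degrees=True).as_matrix();P.append(s["ee_pos"])
    for t,z in(("shoulder",69),("stem_top",83.5)):
        for r in env.pinpoint("wrist",t)[:1]:
            Q.append((Rt.T@(at_z(f,r["uv"],z)-s["ee_pos"]))[:2]);print(t,np.array(r["uv"]),round(r["confidence"],2),at_z(f,r["uv"],z)[:2],Q[-1])
print("ee",np.mean(P,0),s["ee_rot"],s["time_s"],s["force"],"median rel",np.median(Q,0))
save(f,sys.argv[1],(160,60,480,300),2.5)
E
python3 m.py w5.png
```

```text
time_s: 7.15
ee_pos: [496.8, 22.7, 310.8]
ee_rot: [-179.9, 0.2, 20.1]
force: [1.0, -0.5, -0.4]
gripper_width: 39.4
time_s: 7.57
ee_pos: [468.6, -112.8, 343.9]
ee_rot: [-179.9, 0.1, 20.1]
force: [1.1, -0.2, 0.6]
gripper_width: 39.6
time_s: 7.98
ee_pos: [446.4, -223.5, 371.2]
ee_rot: [179.9, 0.1, 19.9]
force: [-0.2, 0.7, -1.1]
gripper_width: 39.4
time_s: 8.23
ee_pos: [446.9, -219.0, 370.4]
ee_rot: [-179.9, 0.1, 20.2]
force: [0.6, 0.5, -0.5]
gripper_width: 39.5
stem_top [315.2 212. ] 0.76 [ 442.89 -219.95] [-3.75  0.03]
shoulder [317.5 201.8] 0.91 [ 447.97 -220.61] [0.36 1.96]
shoulder [315.3 202.9] 0.83 [ 446.5  -219.75] [-0.69  0.12]
stem_top [315.3 210.1] 0.84 [ 444.87 -220.35] [-2.42  0.12]
shoulder [314.3 203.9] 0.82 [ 445.33 -219.65] [-1.61 -0.74]
stem_top [313.7 210.1] 0.79 [ 444.37 -219.52] [-2.46 -1.19]
shoulder [313.7 203.5] 0.56 [ 445.43 -219.23] [-1.26 -1.24]
stem_top [314.  208.8] 0.85 [ 445.44 -219.55] [-1.37 -0.94]
shoulder [311.4 203. ] 0.88 [ 445.15 -217.31] [-0.83 -3.21]
stem_top [314.  208.8] 0.97 [ 445.41 -219.61] [-1.37 -0.96]
ee [ 447.07 -219.53  371.12] [179.99  -0.    20.09] 8.9833 [-0.94 -0.5  -0.34] median rel [-1.37 -0.84]
```

View pics/w5.png

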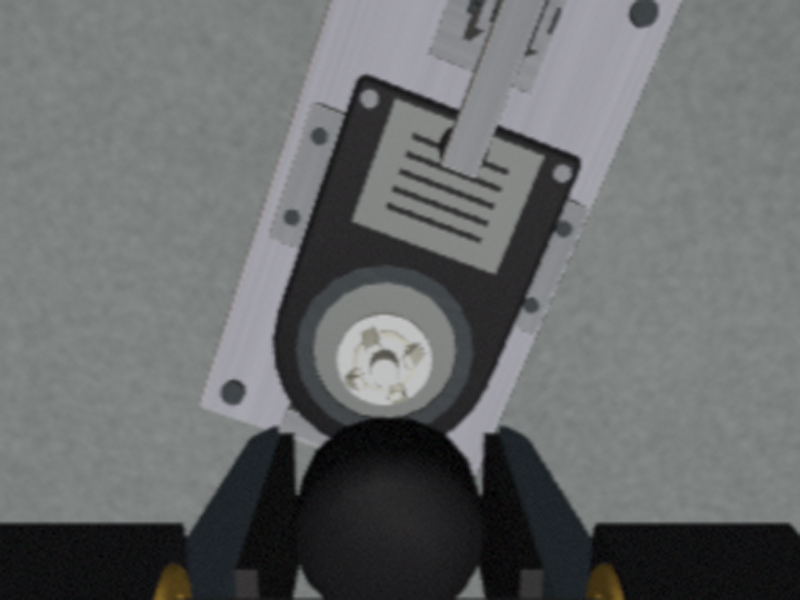

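The white disc centre is at (384.5,360) in the crop, and both it and the bezel are about 1 mm to tool -y of the cap at column 389.5. In tool x the offset is within 0.5 mm. I'll correct by (+0.4, -1.1) mm and come down to just above the prongs.

```bash
python3 -m handwheel '[{"gripper":30,"travel":[0.0004,-0.0011,0.02],"twist":0},{"gripper":30,"travel":[0,0,0.02],"twist":0},{"gripper":30,"travel":[0,0,0.02],"twist":0},{"gripper":30,"travel":[0,0,0.015],"twist":0},{"gripper":30,"travel":[0,0,0.008],"twist":0}]' 25
python3 -m handwheel '[{"gripper":30,"travel":[0,0,0],"twist":0},{"gripper":30,"travel":[0,0,0],"twist":0},{"gripper":30,"travel":[0,0,0],"twist":0}]'
python3 - <<'E'
from h import *
P=[];
for i in range(4): f=env.grab_frame("side");P.append([*env.state()["ee_pos"],*env.state()["force"]])
print(np.mean(P,0).round(1),env.state()["ee_rot"])
save(f,"s6.png",(310,115,430,205),6.5)
E
```

```text
time_s: 9.55
ee_pos: [446.5, -218.6, 286.6]
ee_rot: [-179.9, 0.1, 20.1]
force: [-0.0, 0.8, -0.7]
gripper_width: 39.6
time_s: 9.8
ee_pos: [447.5, -219.1, 289.3]
ee_rot: [179.9, -0.1, 20.1]
force: [-0.8, -0.7, -0.5]
gripper_width: 39.7
[ 4.473e+02 -2.190e+02  2.893e+02  2.000e-01  3.000e-01  2.000e-01] [ 1.79924136e+02 -6.59274889e-02  2.00975831e+01]
```

View pics/s6.png

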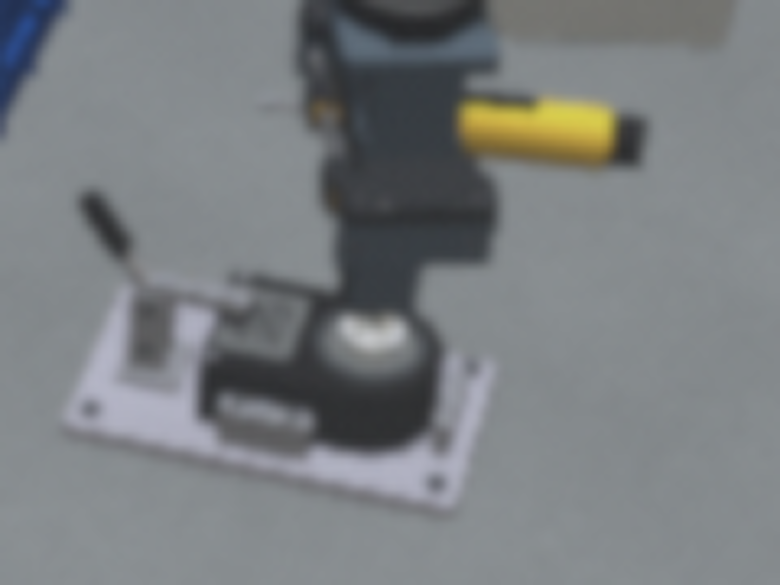

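The fingers and cap stand right over the white plunger at (372,330), with the clamp well clear. Pressing slowly from here.

```bash
python3 -m handwheel '[{"gripper":30,"travel":[0,0,0.004],"twist":0},{"gripper":30,"travel":[0,0,0.004],"twist":0},{"gripper":30,"travel":[0,0,0.002],"twist":0},{"gripper":30,"travel":[0,0,0],"twist":0},{"gripper":30,"travel":[0,0,0],"twist":0}]' 25
for i in 1; do :; done
python3 -m handwheel '[{"gripper":30,"travel":[0,0,0.001],"twist":0},{"gripper":30,"travel":[0,0,0.001],"twist":0},{"gripper":30,"travel":[0,0,0.001],"twist":0},{"gripper":30,"travel":[0,0,0],"twist":0}]'
python3 -m handwheel '[{"gripper":30,"travel":[0,0,0.001],"twist":0},{"gripper":30,"travel":[0,0,0.001],"twist":0},{"gripper":30,"travel":[0,0,0],"twist":0},{"gripper":30,"travel":[0,0,0],"twist":0}]'
```

```text
time_s: 10.42
ee_pos: [447.0, -218.8, 278.1]
ee_rot: [-180.0, 0.0, 20.1]
force: [0.1, -0.1, 0.1]
gripper_width: 39.6
time_s: 10.75
ee_pos: [447.0, -218.8, 275.2]
ee_rot: [-180.0, 0.0, 20.1]
force: [0.3, 0.2, -0.1]
gripper_width: 39.6
time_s: 11.08
ee_pos: [446.9, -218.8, 273.3]
ee_rot: [-180.0, 0.0, 20.1]
force: [-1.0, 1.2, 1.2]
gripper_width: 39.5
```

```bash
python3 -m handwheel '[{"gripper":30,"travel":[0,0,0.001],"twist":0},{"gripper":30,"travel":[0,0,0.001],"twist":0},{"gripper":30,"travel":[0,0,0],"twist":0},{"gripper":30,"travel":[0,0,0],"twist":0}]'
python3 -m handwheel '[{"gripper":30,"travel":[0,0,0.001],"twist":0},{"gripper":30,"travel":[0,0,0.001],"twist":0},{"gripper":30,"travel":[0,0,0],"twist":0},{"gripper":30,"travel":[0,0,0],"twist":0}]'
python3 -m handwheel '[{"gripper":30,"travel":[0,0,0.001],"twist":0},{"gripper":30,"travel":[0,0,0.001],"twist":0},{"gripper":30,"travel":[0,0,0],"twist":0},{"gripper":30,"travel":[0,0,0],"twist":0}]'
```

```text
time_s: 11.42
ee_pos: [447.1, -218.8, 271.6]
ee_rot: [180.0, -0.0, 20.1]
force: [-0.5, 0.8, 2.9]
gripper_width: 39.3
time_s: 11.75
ee_pos: [446.9, -218.8, 268.9]
ee_rot: [-180.0, 0.0, 20.1]
force: [0.4, 1.0, 0.2]
gripper_width: 39.6
time_s: 12.08
ee_pos: [446.8, -218.7, 266.5]
ee_rot: [-180.0, 0.0, 20.1]
force: [1.0, 0.3, -5.9]
gripper_width: 39.7
```

The force rose, fell, then turned to a downward pull: the click. I'll press on into the plunger.

```bash
python3 -m handwheel '[{"gripper":30,"travel":[0,0,0.001],"twist":0},{"gripper":30,"travel":[0,0,0.001],"twist":0},{"gripper":30,"travel":[0,0,0],"twist":0},{"gripper":30,"travel":[0,0,0],"twist":0}]'
python3 -m handwheel '[{"gripper":30,"travel":[0,0,0.001],"twist":0},{"gripper":30,"travel":[0,0,0.001],"twist":0},{"gripper":30,"travel":[0,0,0],"twist":0},{"gripper":30,"travel":[0,0,0],"twist":0}]'
python3 -m handwheel '[{"gripper":30,"travel":[0,0,0.001],"twist":0},{"gripper":30,"travel":[0,0,0.0005],"twist":0},{"gripper":30,"travel":[0,0,0],"twist":0},{"gripper":30,"travel":[0,0,0],"twist":0}]'
```

```text
time_s: 12.42
ee_pos: [447.1, -218.9, 265.5]
ee_rot: [180.0, -0.0, 20.1]
force: [-1.4, -0.3, -0.8]
gripper_width: 39.4
time_s: 12.75
ee_pos: [447.2, -218.9, 264.5]
ee_rot: [179.9, -0.0, 20.1]
force: [-1.8, 1.2, 6.6]
gripper_width: 39.3
time_s: 13.08
ee_pos: [447.2, -218.9, 263.5]
ee_rot: [179.9, -0.1, 20.1]
force: [-2.6, 1.8, 10.8]
gripper_width: 39.5
```

```bash
python3 -m handwheel '[{"gripper":30,"travel":[0,0,0.001],"twist":0},{"gripper":30,"travel":[0,0,0.0005],"twist":0},{"gripper":30,"travel":[0,0,0],"twist":0},{"gripper":30,"travel":[0,0,0],"twist":0}]'
python3 -m handwheel '[{"gripper":30,"travel":[0,0,0.001],"twist":0},{"gripper":30,"travel":[0,0,0.0005],"twist":0},{"gripper":30,"travel":[0,0,0],"twist":0},{"gripper":30,"travel":[0,0,0],"twist":0}]'
python3 -m handwheel '[{"gripper":30,"travel":[0,0,0.001],"twist":0},{"gripper":30,"travel":[0,0,0],"twist":0},{"gripper":30,"travel":[0,0,0],"twist":0},{"gripper":30,"travel":[0,0,0],"twist":0}]'
```

```text
time_s: 13.42
ee_pos: [447.1, -218.9, 262.1]
ee_rot: [179.9, -0.1, 20.1]
force: [-2.9, 1.6, 11.7]
gripper_width: 39.3
time_s: 13.75
ee_pos: [447.1, -218.9, 260.8]
ee_rot: [179.9, -0.1, 20.1]
force: [-3.2, 1.1, 14.1]
gripper_width: 39.2
time_s: 14.08
ee_pos: [447.1, -218.9, 259.9]
ee_rot: [179.9, -0.1, 20.1]
force: [-3.7, 2.4, 14.5]
gripper_width: 39.1
```

```bash
python3 -m handwheel '[{"gripper":30,"travel":[0,0,0.001],"twist":0},{"gripper":30,"travel":[0,0,0],"twist":0},{"gripper":30,"travel":[0,0,0],"twist":0},{"gripper":30,"travel":[0,0,0],"twist":0}]'
python3 -m handwheel '[{"gripper":30,"travel":[0,0,0.0007],"twist":0},{"gripper":30,"travel":[0,0,0],"twist":0},{"gripper":30,"travel":[0,0,0],"twist":0},{"gripper":30,"travel":[0,0,0],"twist":0}]'
```

```text
time_s: 14.42
ee_pos: [447.1, -218.9, 259.4]
ee_rot: [179.9, -0.1, 20.1]
force: [-4.3, 2.8, 17.2]
gripper_width: 39.7
time_s: 14.75
ee_pos: [447.1, -218.9, 259.3]
ee_rot: [179.9, -0.1, 20.1]
force: [-5.1, 4.0, 21.8]
gripper_width: 39.7
```

The force climbs to about 22 N with no further travel, so the plunger is on its hard stop. One last look, checking that the force is steady.

```bash
python3 -m handwheel '[{"gripper":30,"travel":[0,0,0],"twist":0},{"gripper":30,"travel":[0,0,0],"twist":0},{"gripper":30,"travel":[0,0,0],"twist":0},{"gripper":30,"travel":[0,0,0],"twist":0},{"gripper":30,"travel":[0,0,0],"twist":0}]'
python3 - <<'E'
from h import *
f=env.grab_frame("wrist");save(f,"w7.png",(160,120,480,360),2.5)
s=env.state();print(s["ee_pos"],s["force"],s["gripper_width"])
E
```

```text
time_s: 15.17
ee_pos: [447.1, -218.9, 259.3]
ee_rot: [179.9, -0.1, 20.1]
force: [-6.1, 2.2, 22.4]
gripper_width: 39.4
[ 447.08629806 -218.85712447  259.32221126] [-5.91032261  3.45762836 21.06138359] 39.69654477384613
```

View pics/w7.png

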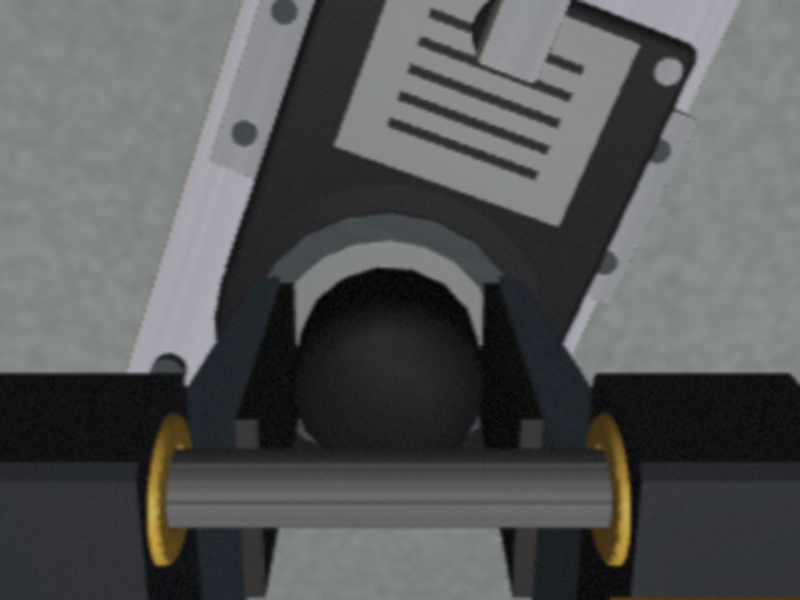

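The cap is concentric with the bezel: both have their centre at column 388 and x about -2.1 mm in the tool frame. Its rim is still at row 267, so it has not slipped. Handing in.

```bash
python3 -c "
from workcell import env
print(env.job_done()); s=env.state(); print(s['time_s'],s['ee_pos'],s['force'])"
```

```text
the job is handed in; nothing more can be done
None
the job is handed in; nothing more can be done
```

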